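Size a loose shank button in the button gauge

ROBOT

A 6-joint arm with a two-finger parallel gripper is mounted at the origin on the work surface. World frame = base frame: x ahead of the robot, y to its left, z up, the work surface at z = 0. Lengths are in m, angles in rad, forces in N, time in s.
With the tool pointing down it reaches from about 0.425 to 0.95 m from the base axis. Payload 3.5 kg.
Tool frame: the origin (TCP) lies at the very end of the fingers, on their centre line; the grasp point (between the pads) lies ctrl.grip_point_offset behind it (ctrl.grip_point_offset is the distance from the TCP to the grasp point, in m); z points along the fingers, y is the direction in which the jaws open and shut (so a half turn about z gives the same grasp; the last joint's range is limited). The gripper opens to 85 mm and grips with 20 to 120 N. Pads are 22 mm wide; open, the fingers measure 114 mm over their backs; the gripper's body (76 mm by 85 mm) begins 54 mm behind the grasp point. The pads swing forward as they close: fully open they stand 13 mm farther back than shut.
Start: joints at [-1.37, 0.286, 1.577, -0, 1.279, -0.15], TCP at [0.232, -0.634, 0.231] pointing down, gripper open.
Joint ranges: [-2.77, 2.77], [-0.9, 2.22], [0.21, 2.48], [-1.53, 4.67], [0.24, 2.81], [-2.84, 2.84]. Speed limits (rad/s): [2.79, 2.79, 3.14, 3.14, 3.14, 3.14].

INTERFACE

Orientations are given as a unit quaternion [x, y, z, w].
In Python, from plant import ctrl gives the robot as it stands.
- The arm moves only by the tool servo_tool, never from a script. Its argument "increments" is a list of rows, each a list of 5 numbers: the opening, from 0 (shut) to 1 (fully open), then the shift along the world's x, y, z in units of 40 mm (1.0 is 40 mm), then the turn about the world's z in units of 5 degrees (1.0 is 5 degrees). A call has exactly 10 rows; each row is the pose to reach, as a shift and turn from the pose measured when the call began; what a row does not reach only later rows make up. A row lasts 1/12 s, in which the tool goes at most 41.7 mm and 7.16 degrees, less where a joint would pass 70% of its speed; a pose out of reach is approached as far as the arm can. A call with a gripper value outside its range is refused whole. The fingers move at their own pace and stop on an object; "grip_force" is the grip in N (left out, the last holds). Time passes only in rows, so rows that repeat a pose let the fingers close, or fill a call up. It gives the time, the measured TCP pose, the force and the opening at its end, in the units of the state.
- ctrl.get_state(): the state, without advancing time (a new reading comes with each control period).
- ctrl.read_camera(name): name is "side" or "top"; returns a dict with "frame" (384x512x3 uint8, red, green, blue), "K" (3x3 intrinsics, pixels), "extrinsics" (4x4, takes a point from camera to world coordinates). Camera axes: x right, y down, z forward; pixel columns grow to the right and rows downward; lengths in m; the calibration is good to about 2 mm. A picture is of the moment at which its call begins. There is no depth.
- ctrl.sign_off(): hands the job in, once; it reports no verdict.
Trained networks look in a picture, given as the dict that the camera call returned (one of the last four; its "shot" number tells which), for a name from the list of things; names that differ only in an ending like _2 or _b are one class to them, and where a whole thing is asked for, a point or a joint stands for the part that bears it (a point fixed in the world has none). Each returns a list of dicts, best first, with "conf" (0 to 1); they miss things now and then, are a little off and sometimes report something else, mostly with a low value. They report only what shows in the picture. A call takes as long as a camera call.
- ctrl.masks_of(picture, query): "region" (384x512 bool, what is visible of it) and "extent" ([left, top, right, bottom] in pixels, round what is visible of it).
- ctrl.landmark_of(picture, query): "centre" ([row, column] in pixels: a listed point, or the origin of a listed thing).
The state is a dict: "time": time; "qpos": joint angles; "dq": joint speeds; "joint_efforts": joint torques, N m; "eef_pos": TCP position; "tcp_rot": TCP orientation; "contact_force": force on the tool from outside, world axes, zero at the start; "wrist_torque": the same for the moment, N m; "opening": opening from 0.0 (shut) to 1.0 (fully open).
Only numpy, scipy, OpenCV 4.12 (cv2) and the standard library are available. Lean on these libraries where they do the work, as an engineer would, in place of code of your own. Each camera call takes 0.05 s, during which the arm holds its last target. There are 200 camera calls.

TASK

Find the size of the loose button on the felt mat: take it by its shank and try it face down in the recesses of the button gauge one after another, from the smallest upward, resting it squarely and lightly on each without forcing it. Leave it lying fully home in the first recess it enters, let go, and leave the buttons in the tray and the other things on the table alone.

Things in the scene. Friction and masses are not known exactly. Their poses are not given: they have to be found in the camera images.
- button_a: black plastic shank button, diameter unknown (30 to 43 mm): three alike but for size, one on the mat, two in the tray, which one changes. Lies face down: disc 8 mm thick, flat below, rim rounded 0.8 mm; centred on its back a flat-sided shank tab 16 mm long (x) by 10 mm thick (y), its top 22 mm above the face. 15 to 28 g. Origin: centre of the face (underside), z up through the shank
- button_b: black plastic shank button, diameter unknown (30 to 43 mm): three alike but for size, one on the mat, two in the tray, which one changes. Lies face down: disc 8 mm thick, flat below, rim rounded 0.8 mm; centred on its back a flat-sided shank tab 16 mm long (x) by 10 mm thick (y), its top 22 mm above the face. 15 to 28 g. Origin: centre of the face (underside), z up through the shank
- button_c: black plastic shank button, diameter unknown (30 to 43 mm): three alike but for size, one on the mat, two in the tray, which one changes. Lies face down: disc 8 mm thick, flat below, rim rounded 0.8 mm; centred on its back a flat-sided shank tab 16 mm long (x) by 10 mm thick (y), its top 22 mm above the face. 15 to 28 g. Origin: centre of the face (underside), z up through the shank
- gauge: button gauge: rigid bar 250 (y) x 70 (x) x 16 mm, aluminium plate on a wooden base, fixed to the table, with five round flat recesses 8 mm deep, mouths sharp-edged, growing along +y. The recess that fits is 1.6 mm wider than the button, the next smaller 4.4 mm too narrow; no button enters the smallest. A button fully home lies on the floor, its back flush with the bar. Origin: underside centre
- recess1 (a point): mouth of the smallest recess of the button gauge, bore 26 mm: point on its axis (-105 mm along the gauge's y from its middle), level with the top of the bar; axes as the gauge
- recess2 (a point): mouth of the second recess of the button gauge, bore 32 mm: point on its axis (-68 mm along the gauge's y from its middle), level with the top of the bar; axes as the gauge
- recess3 (a point): mouth of the third recess of the button gauge, bore 38 mm: point on its axis (-25 mm along the gauge's y from its middle), level with the top of the bar; axes as the gauge
- recess4 (a point): mouth of the fourth recess of the button gauge, bore 44 mm: point on its axis (24 mm along the gauge's y from its middle), level with the top of the bar; axes as the gauge
- recess5 (a point): mouth of the largest recess of the button gauge, bore 50 mm: point on its axis (79 mm along the gauge's y from its middle), level with the top of the bar; axes as the gauge
- mat: grey felt mat, 110 x 110 x 3 mm, fixed; the button to be sized lies on it. Origin: underside centre
- tray: shallow wooden tray 150 (x) x 90 (y) x 22 mm, walls and floor 3 mm, fixed; holds the two other buttons, which stay in it. Origin: underside centre
- spool: reel of thread, 32 mm across, 43 mm high; stands by, to be left alone. Origin: underside centre
- paint_jar: small jar of blue paint, 42 mm across, 75 mm high; stands by, to be left alone. Origin: underside centre
- brush_cup: plastic cup of brushes, 76 mm across, 115 mm high, brushes to 180 mm; stands by, to be left alone. Origin: underside centre
- pin_tin: round steel pin tin, 66 mm across, 22 mm high; stands by, to be left alone. Origin: underside centre
- scissors: closed scissors lying flat, 170 mm long (blades to its +x), 9 mm high; origin at the pivot; stands by, to be left alone
- shoe: blue costume shoe, 240 mm long (x), 78 mm wide, 75 mm high; stands by, to be left alone. Origin: underside centre

How it is judged:
On the way, in this order (a step that is already met when the one before it is completed fails the run):
1. the button is tried in the smallest recess: held or laid centred over it (within 7 mm), touching the gauge (((horizontal distance between button_a and recess1 below 0.007 m and contact force between button_a and gauge above 0.05 N) or (horizontal distance between button_b and recess1 below 0.007 m and contact force between button_b and gauge above 0.05 N) or (horizontal distance between button_c and recess1 below 0.007 m and contact force between button_c and gauge above 0.05 N))), for 0.1 s.
2. then it is tried in the second smallest in the same way (the smallest button is fully home there) (((horizontal distance between button_c and recess2 below 0.003 m and z of button_c in the frame of recess2 below -0.0065 m and angle between button_c's own z axis and vertical below 0.08 rad) or (horizontal distance between button_a and recess2 below 0.007 m and contact force between button_a and gauge above 0.05 N) or (horizontal distance between button_b and recess2 below 0.007 m and contact force between button_b and gauge above 0.05 N))), for 0.1 s.
3. then, if it did not enter the second, it is tried in the third (the middle button is fully home there); if it did, it is let go and the hand taken 60 mm off ((((horizontal distance between button_c and recess2 below 0.003 m and z of button_c in the frame of recess2 below -0.0065 m and angle between button_c's own z axis and vertical below 0.08 rad) and distance between the grasp point and button_c above 0.06 m) or (horizontal distance between button_a and recess3 below 0.003 m and z of button_a in the frame of recess3 below -0.0065 m and angle between button_a's own z axis and vertical below 0.08 rad) or (horizontal distance between button_b and recess3 below 0.007 m and contact force between button_b and gauge above 0.05 N))), for 0.1 s.
At the end, for the whole second after the job is handed in: the button from the mat lies in the smallest recess that admits it: centred within 3 mm, on the recess floor within 1.5 mm, flat within 0.08 rad, at rest and free of the fingers; the other two buttons are in the tray ((((horizontal distance between button_a and recess3 below 0.003 m and z of button_a in the frame of recess3 below -0.0065 m and angle between button_a's own z axis and vertical below 0.08 rad) and contact force between the fingers and button_a below 0.05 N and linear speed of button_a below 0.01 m/s and horizontal distance between each of button_b, button_c and tray below 0.085 m) or ((horizontal distance between button_b and recess4 below 0.003 m and z of button_b in the frame of recess4 below -0.0065 m and angle between button_b's own z axis and vertical below 0.08 rad) and contact force between the fingers and button_b below 0.05 N and linear speed of button_b below 0.01 m/s and horizontal distance between each of button_a, button_c and tray below 0.085 m) or ((horizontal distance between button_c and recess2 below 0.003 m and z of button_c in the frame of recess2 below -0.0065 m and angle between button_c's own z axis and vertical below 0.08 rad) and contact force between the fingers and button_c below 0.05 N and linear speed of button_c below 0.01 m/s and horizontal distance between each of button_a, button_b and tray below 0.085 m))); the robot touches nothing.
It fails at once if a button is forced: pressed on the gauge with more than 25 N (contact force between any of button_a, button_b, button_c and gauge above 25 N).
It fails at once if a bystander is knocked over or shifted by more than 25 mm (distance of any of spool, paint_jar, brush_cup, pin_tin, scissors, shoe from where it was at the start of the episode above 0.025 m).
It fails at once if a second button is lifted (height (world z) of each of button_a, button_b above 0.006 m or height (world z) of each of button_a, button_c above 0.006 m or height (world z) of each of button_b, button_c above 0.006 m).
It also fails if it takes over 72 s, if anything falls off the work surface, if the arm or the gripper's body presses on something with over 40 N, if the wrist force passes 120 N, or if a joint passes its speed limit or range.

## Working session

There is one attempt and no reset: what is moved stays moved. The work goes in short steps, Python scripts to look and compute and a tool call to move; the robot and the scene stay as the last step left them, time stands still between calls to the robot, and variables do not carry over. Pictures are saved under pics/ and viewed, about 8 in all and at most 12, crops included, and the job is handed in when it is done.

Besides the shell and the picture viewer there is one more tool, called after ">>>" as a command line: name --pt "numbers of a row" for each row, then --argument value for the rest. servo_tool: Moves the arm, as the interface text tells. Its arguments: {"type":"object","properties":{"increments":{"type":"array"},"grip_force":{"type":"number"}},"required":["increments"]}

```bash
ls; mkdir -p pics; cat > h.py <<'E'
import numpy as np, cv2
from plant import ctrl
def ray(pic,rc,z):
    K=np.array(pic["K"]);T=np.array(pic["extrinsics"])
    d=T[:3,:3]@np.linalg.solve(K,[rc[1],rc[0],1.]);o=T[:3,3]
    return o+d*(z-o[2])/d[2]
def proj(pic,p):
    K=np.array(pic["K"]);T=np.linalg.inv(np.array(pic["extrinsics"]))
    q=K@(T[:3,:3]@np.array(p)+T[:3,3]);return q[1]/q[2],q[0]/q[2]
E
python3 - <<'E'
from h import *
s=ctrl.get_state();print({k:np.round(v,3).tolist() for k,v in s.items()},ctrl.grip_point_offset)
P={n:ctrl.read_camera(n) for n in("top","side")}
for n,p in P.items():
    cv2.imwrite(f"pics/{n}0.png",p["frame"][:,:,::-1])
    print(n,np.round(p["extrinsics"],3).tolist(),np.round(p["K"],1).tolist())
    for q,z in [("button_a",0.003),("gauge",0),("recess1",.016),("recess2",.016),("recess3",.016),("recess4",.016),("recess5",.016),("mat",0),("tray",0),("spool",0),("paint_jar",0),("brush_cup",0),("pin_tin",0),("shoe",0),("scissors",0)]:
        for r in ctrl.landmark_of(p,q)[:3]:
            print(q,round(r["conf"],2),np.round(r["centre"],1),np.round(ray(p,r["centre"],z),4))
E
```

```text
pics
{'time': 0.0, 'qpos': [-1.37, 0.287, 1.578, 0.0, 1.279, -0.15], 'dq': [0.002, -0.001, 0.0, 0.0, -0.001, 0.001], 'joint_efforts': [0.0, -40.598, -29.262, -0.0, 0.006, -0.0], 'eef_pos': [0.232, -0.633, 0.23], 'tcp_rot': [0.985, 0.175, -0.0, -0.001], 'contact_force': [0.08, -0.572, 0.348], 'wrist_torque': [-0.032, -0.031, -0.003], 'opening': 0.996} 0.0187
top [[-0.021, -0.995, 0.093, 0.452], [-1.0, 0.022, 0.007, 0.044], [-0.009, -0.093, -0.996, 1.319], [0.0, 0.0, 0.0, 1.0]] [[468.7, 0.0, 258.0], [0.0, 468.7, 192.3], [0.0, 0.0, 1.0]]
button_a 0.73 [193.9 305.3] [ 0.5684 -0.0796  0.003 ]
button_a 0.54 [231.2 398.7] [ 0.4582 -0.3368  0.003 ]
button_a 0.54 [198.5 170.9] [0.5637 0.2995 0.003 ]
gauge 0.72 [128.4 215.2] [0.7627 0.1722 0.    ]
gauge 0.64 [193.2 296.2] [ 0.5712 -0.0543  0.    ]
recess1 0.79 [193.7 335.7] [ 0.5659 -0.1631  0.016 ]
recess1 0.79 [190.1 307.4] [ 0.5778 -0.0846  0.016 ]
recess1 0.76 [190.5 320.2] [ 0.5758 -0.1202  0.016 ]
recess2 0.79 [193.7 335.7] [ 0.5659 -0.1631  0.016 ]
recess2 0.79 [190.1 307.4] [ 0.5778 -0.0846  0.016 ]
recess2 0.76 [190.5 320.2] [ 0.5758 
[... 1935 characters left out ...]
6 263.5] [0.5593 0.0239 0.016 ]
recess4 0.73 [229.2 298. ] [ 0.5519 -0.126   0.016 ]
recess4 0.72 [214.8 290.5] [ 0.5785 -0.0667  0.016 ]
recess5 0.82 [202.6 263.5] [0.5593 0.0239 0.016 ]
recess5 0.73 [229.2 298. ] [ 0.5519 -0.126   0.016 ]
recess5 0.72 [214.8 290.5] [ 0.5785 -0.0667  0.016 ]
mat 0.6 [301.7 334.7] [ 0.4611 -0.3402  0.    ]
tray 0.96 [174.  204.4] [ 0.5301  0.2945 -0.    ]
spool 0.57 [273.8 258.4] [ 0.3889 -0.1797  0.    ]
paint_jar 0.33 [218.7 185.5] [0.3639 0.1105 0.    ]
brush_cup 0.74 [304.9 334.9] [ 0.4552 -0.3465  0.    ]
pin_tin 0.96 [218.8 186. ] [0.3647 0.1092 0.    ]
shoe 0.29 [173.7 203.3] [0.5284 0.2984 0.    ]
scissors 0.49 [302.1 334.7] [ 0.4604 -0.341   0.    ]
```

```bash
python3 - <<'E'
import cv2,numpy as np
t=cv2.imread("pics/top0.png");s=cv2.imread("pics/side0.png")
a=cv2.resize(t[160:225,230:360],(800,400),interpolation=cv2.INTER_CUBIC)
b=cv2.resize(t[205:260,370:430],(280,257),interpolation=cv2.INTER_CUBIC)
cv2.imwrite("pics/c_gauge.png",a)
c=cv2.resize(s[270:335,295:375],(492,400),interpolation=cv2.INTER_CUBIC)
d=cv2.resize(t[205:260,370:430],(300,275),interpolation=cv2.INTER_CUBIC)
o=np.zeros((400,800,3),np.uint8);o[:,:492]=c;o[:275,495:795]=d
cv2.imwrite("pics/c_btn.png",o)
E
```

```text
(no output)
```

View pics/top0.png

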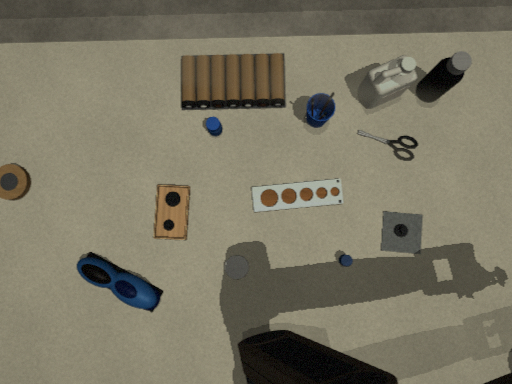

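View pics/c_gauge.png

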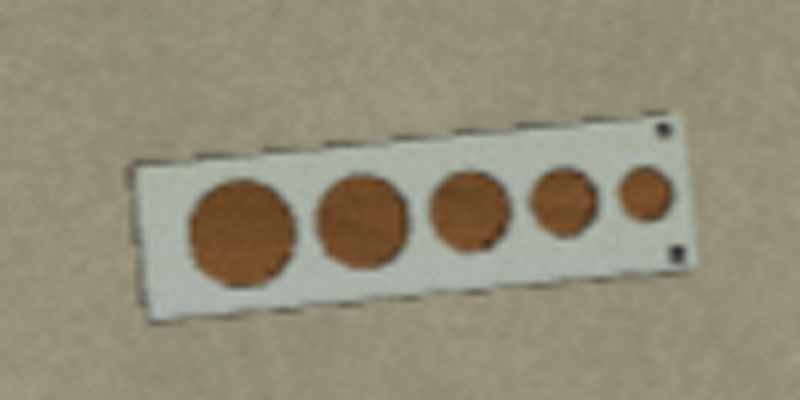

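View pics/c_btn.png

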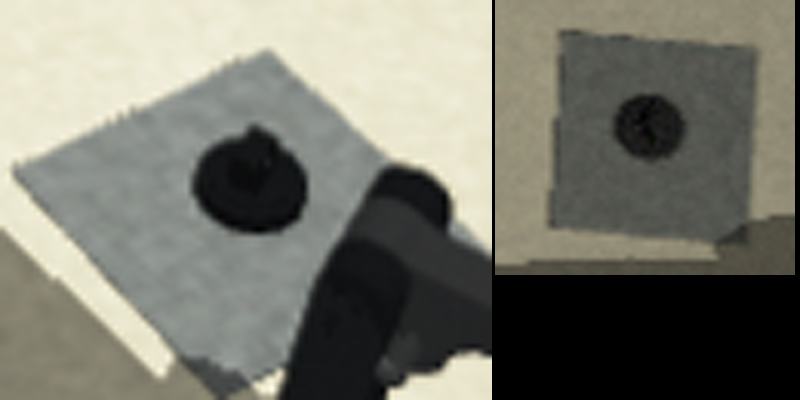

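```bash
cat >> h.py <<'E'
from scipy.optimize import least_squares
def holes(pic,exclude=None):
    """gauge pose (x,y,yaw) at mouth plane from brown blobs in ROI near gauge"""
    f=pic["frame"].astype(int);m=((f[:,:,0]-f[:,:,2])>45).astype(np.uint8)
    n,l,st,c=cv2.connectedComponentsWithStats(m)
    out=[]
    for i in range(1,n):
        p=ray(pic,(c[i][1],c[i][0]),.016)
        if st[i,4]>20 and abs(p[0]-.567)<.05 and abs(p[1]+.05)<.14: out.append((p[:2],st[i,4],c[i]))
    return sorted(out,key=lambda o:o[0][1])
D=np.array([-.105,-.068,-.025,.024,.079])
def gfit(pts,idx):
    f=lambda v:(np.array([[v[0]-np.sin(v[2])*D[i],v[1]+np.cos(v[2])*D[i]] for i in idx])-pts).ravel()
    r=least_squares(f,[.57,-.05,0]);return r.x,r.fun
E
python3 - <<'E'
from h import *
out=[]
for n in("top","side"):
    p=ctrl.read_camera(n);h=holes(p)
    pts=np.array([a[0] for a in h]);print(n,np.round(pts,4).tolist(),[a[1] for a in h])
    if len(pts)==5:
        v,r=gfit(pts,range(5));print("gauge",np.round(v,4),np.round(r*1e3,1))
    g=cv2.cvtColor(p["frame"],cv2.COLOR_RGB2GRAY)
    for z in(.003,.011):
        r,c=proj(p,[.4585,-.339,z]);
    rr,cc=int(r),int(c);w=p["frame"][rr-14:rr+15,cc-14:cc+15]
    gw=g[rr-14:rr+15,cc-14:cc+15]
    print("gray range",gw.min(),np.median(gw))
    mk=(gw<50).astype(np.uint8);nn,l,st,ce=cv2.connectedComponentsWithStats(mk)
    i=l[14,14] or 1+np.argmax(st[1:,4]);ctr=(ce[i][1]+rr-14,ce[i][0]+cc-14)
    print("button",st[i],ctr,np.round(ray(p,ctr,.011),4),np.round(ray(p,ctr,.003),4))
    for q in ctrl.masks_of(p,"button_a")[:4]:
        R=q["region"];ys,xs=np.nonzero(R);print("mask",round(q["conf"],2),R.sum(),np.round([ys.mean(),xs.mean()],1),np.round(q["extent"],1),np.round(ray(p,(ys.mean(),xs.mean()),.011),4))
    e=cv2.resize(np.clip((w.astype(float)-w.min())*5,0,255).astype(np.uint8),(400,400),interpolation=cv2.INTER_CUBIC)
    out.append(e)
cv2.imwrite("pics/enh.png",np.hstack(out)[:,:,::-1])
E
```

```text
top [[0.5733, -0.1596], [0.5706, -0.1226], [0.5675, -0.0796], [0.5637, -0.0312], [0.5593, 0.024]] [np.int32(49), np.int32(78), np.int32(117), np.int32(165), np.int32(214)]
gauge [ 0.5654 -0.0548  0.0761] [ 0.1  0.  -0.  -0.  -0.2 -0.2 -0.1  0.2  0.1 -0.1]
gray range 2 84.0
button [  8   7  14  13 141] (np.float64(229.88652482269504), np.float64(400.39716312056737)) [ 0.4617 -0.3394  0.011 ] [ 0.4617 -0.3417  0.003 ]
mask 0.64 184 [199. 172.] [162.2 192.5 180.  207.3] [0.5614 0.295  0.011 ]
side [[0.5694, -0.1639], [0.5259, -0.1532], [0.5668, -0.1269], [0.5637, -0.0846], [0.5595, -0.0366], [0.5551, 0.0181]] [np.int32(26), np.int32(36), np.int32(46), np.int32(59), np.int32(81), np.int32(97)]
gray range 10 137.0
button [  8   8  18  17 224] (np.float64(299.60714285714283), np.float64(335.42410714285717)) [ 0.458  -0.3441  0.011 ] [ 0.4641 -0.339   0.003 ]
mask 0.66 69 [168.4 213. ] [208.9 162.3 218.6 170.9] [0.561  0.2912 0.011 ]
mask 0.61 62 [173.7 190.9] [188.7 172.2 195.3 178.7] [0.4885 0.3048 0.011 ]
mask 0.56 256 [299.2 334.9] [324.1 287.  345.8 310. ] [ 0.4579 -0.3427  0.011 ]
mask 0.38 1754 [303.8 328.4] [295.7 276.5 359.2 332.8] [ 0.439  -0.3436  0.011 ]
```

View pics/enh.png

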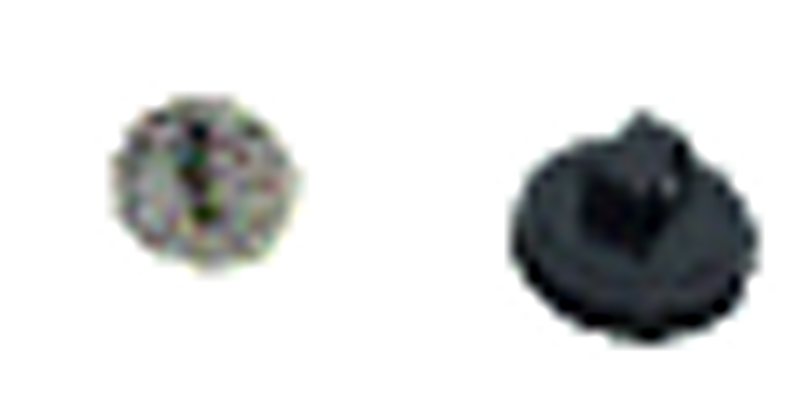

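>>> servo_tool --pt "0.4 5.74 7.35 -3.5 -3.4" --pt "0.4 5.74 7.35 -3.5 -3.4" --pt "0.4 5.74 7.35 -3.5 -3.4" --pt "0.4 5.74 7.35 -3.5 -3.4" --pt "0.4 5.74 7.35 -3.5 -3.4" --pt "0.4 5.74 7.35 -3.5 -3.4" --pt "0.4 5.74 7.35 -3.5 -3.4" --pt "0.4 5.74 7.35 -3.5 -3.4" --pt "0.4 5.74 7.35 -3.5 -3.4" --pt "0.4 5.74 7.35 -3.5 -3.4" --grip_force 30

```text
time: 2.63
eef_pos: [0.4626, -0.336, 0.0896]
tcp_rot: [1.0, 0.028, -0.001, -0.001]
contact_force: [-0.3, 0.2, 0.4]
opening: 0.404
```

```bash
python3 - <<'E'
from h import *
s=ctrl.get_state();print(s["eef_pos"],s["opening"])
ims=[]
for n in("side","top"):
    p=ctrl.read_camera(n);k=10 if n=="side" else 12
    c=np.array([.4617,-.3394]);y=.055
    r,cc=proj(p,[*c,.02]);r0,c0=int(r)-22,int(cc)-20
    im=cv2.resize(np.clip(p["frame"][r0:r0+40,c0:c0+40].astype(float)*2,0,255).astype(np.uint8),(400,400),interpolation=cv2.INTER_CUBIC)
    im=np.ascontiguousarray(im[:,:,::-1])
    T=lambda q:tuple(int(v) for v in ((proj(p,q)[1]-c0+.5)*10,(proj(p,q)[0]-r0+.5)*10))
    R=np.array([[np.cos(y),-np.sin(y)],[np.sin(y),np.cos(y)]])
    for z in(.011,.025):
        P=[T([*(c+R@np.array(v)),z]) for v in((.008,.005),(-.008,.005),(-.008,-.005),(.008,-.005))]
        cv2.polylines(im,[np.array(P)],True,(0,255,255) if z>.02 else (0,255,0),1)
    P=[T([c[0]+.0212*np.cos(a),c[1]+.0212*np.sin(a),.003]) for a in np.linspace(0,6.28,40)]
    cv2.polylines(im,[np.array(P)],True,(0,0,255),1)
    ims.append(im)
cv2.imwrite("pics/ov.png",np.hstack(ims))
E
```

```text
[ 0.46263634 -0.33597154  0.08956732] 0.40375566633971294
```

View pics/ov.png

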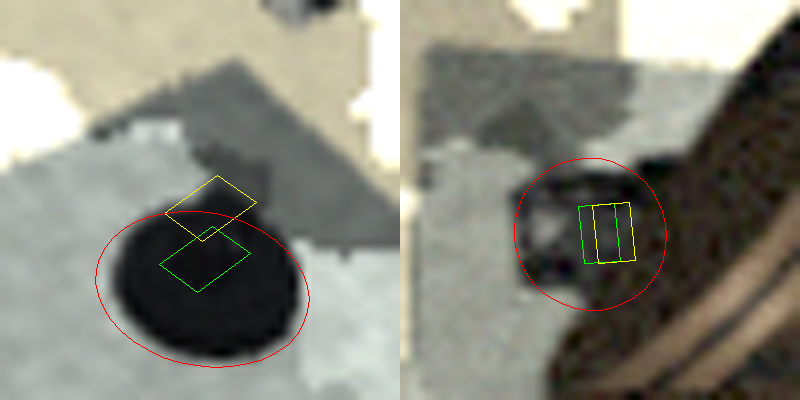

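```bash
python3 - <<'E'
from h import *
p=ctrl.read_camera("side");f=cv2.imread("pics/side0.png")
ims=[]
r0,c0=281,320
for y in(None,-.17,.055,.28):
    im=cv2.resize(np.clip((f[r0:r0+30,c0:c0+30].astype(float)-8)*5,0,255).astype(np.uint8),(390,290) if 0 else (390,390),interpolation=cv2.INTER_CUBIC)[:295]
    k=13;c=np.array([.463,-.3395])
    T=lambda q:tuple(int(v) for v in ((proj(p,q)[1]-c0+.5)*k,(proj(p,q)[0]-r0+.5)*k))
    if y is not None:
      R=np.array([[np.cos(y),-np.sin(y)],[np.sin(y),np.cos(y)]])
      for z in(.011,.025):
        P=[T([*(c+R@np.array(v)),z]) for v in((.008,.005),(-.008,.005),(-.008,-.005),(.008,-.005))]
        cv2.polylines(im,[np.array(P)],True,(0,255,255) if z>.02 else (0,255,0),1)
    P=[T([c[0]+.0182*np.cos(a),c[1]+.0182*np.sin(a),.003]) for a in np.linspace(0,6.28,40)]
    cv2.polylines(im,[np.array(P)],True,(0,0,255),1)
    ims.append(im)
cv2.imwrite("pics/ov2.png",np.vstack([np.hstack(ims[:2]),np.hstack(ims[2:])]))
E
```

```text
(no output)
```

View pics/ov2.png

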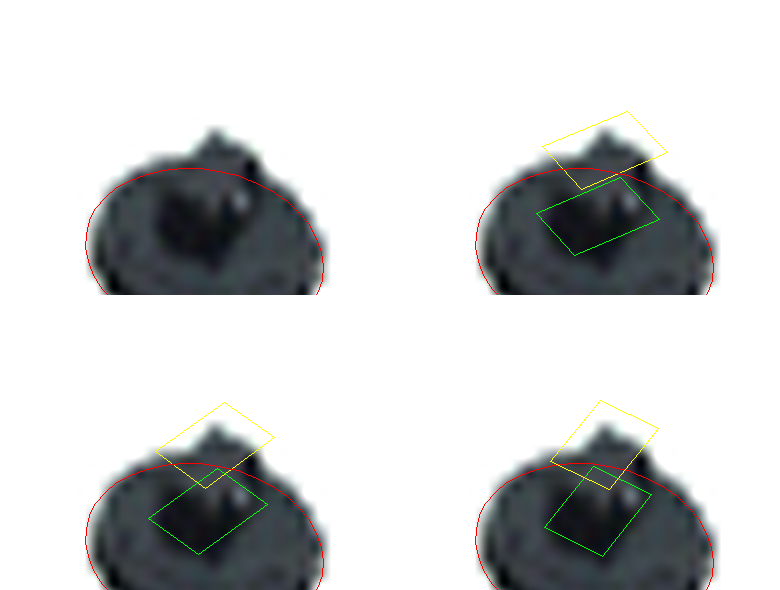

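>>> servo_tool --pt "0.4 -0.02 -0.1 -0.6 0" --pt "0.4 -0.02 -0.1 -1.2 0" --pt "0.4 -0.02 -0.1 -1.6 0" --pt "0.4 -0.02 -0.1 -1.8 0" --pt "0.4 -0.02 -0.1 -1.9 0" --pt "0.4 -0.02 -0.1 -1.9 0" --pt "0 -0.02 -0.1 -1.9 0" --pt "0 -0.02 -0.1 -1.9 0" --pt "0 -0.02 -0.1 -1.9 0" --pt "0 -0.02 -0.1 -1.9 0" --grip_force 30

```text
time: 3.62
eef_pos: [0.462, -0.3432, 0.0161]
tcp_rot: [1.0, 0.029, 0.0, 0.001]
contact_force: [-0.6, -0.9, 3.7]
opening: 0.103
```

```bash
python3 - <<'E'
from h import *
s=ctrl.get_state();print({k:np.round(v,4).tolist() for k,v in s.items()})
E
```

```text
{'time': 3.6167, 'qpos': [-0.8148, 0.3425, 1.9464, -0.0008, 0.8513, 0.6988], 'dq': [0.0017, -0.0004, -0.0016, -0.0004, 0.0001, 0.0008], 'joint_efforts': [0.4193, -33.9577, -21.0369, 0.1439, 0.0139, -0.0029], 'eef_pos': [0.462, -0.3432, 0.0161], 'tcp_rot': [0.9996, 0.0289, 0.0002, 0.0007], 'contact_force': [-0.5876, -0.8936, 3.6899], 'wrist_torque': [-0.1117, 0.0847, -0.0309], 'opening': 0.1027}
```

>>> servo_tool --pt "0 0 0 0 0" --pt "0 0 0 0.1 0" --pt "0 0 0 0.3 0" --pt "0 0 0 0.6 0" --pt "0 0 0 1 0" --pt "0 0 0 1.4 0" --pt "0 0 0 1.5 0" --pt "0 0 0 1.5 0" --pt "0 0 0 1.5 0" --pt "0 0 0 1.5 0"

```text
time: 4.45
eef_pos: [0.4615, -0.3426, 0.0752]
tcp_rot: [1.0, 0.029, -0.0, 0.0]
contact_force: [-0.6, -0.5, -0.2]
opening: 0.103
```

```bash
cat >> h.py <<'E'
def crop(name,fn,xyz,w=48,k=8,g=1.6,p=None):
    p=p or ctrl.read_camera(name);r,c=proj(p,xyz);r0,c0=max(int(r)-w//2,0),max(int(c)-w//2,0)
    im=cv2.resize(np.clip(p["frame"][r0:r0+w,c0:c0+w].astype(float)*g,0,255).astype(np.uint8),(w*k,w*k),interpolation=cv2.INTER_CUBIC)
    return np.ascontiguousarray(im[:,:,::-1]),r0,c0,p
E
python3 - <<'E'
from h import *
s=ctrl.get_state();e=s["eef_pos"];print(e,s["opening"])
a,r0,c0,p=crop("side","",[e[0],e[1],e[2]-.01],50,8,2.5)
T=lambda q:tuple(int(v) for v in ((proj(p,q)[1]-c0+.5)*8,(proj(p,q)[0]-r0+.5)*8))
cv2.circle(a,T(e),3,(0,0,255),-1)
for z in(-.013,-.005):
    cv2.polylines(a,[np.array([T([e[0]+.0182*np.cos(t),e[1]+.0182*np.sin(t),e[2]+z]) for t in np.linspace(0,6.28,40)])],True,(0,255,0),1)
b,r0,c0,_=crop("top","",[e[0],e[1],e[2]-.01],50,8,2.5)
print(r0,c0)
cv2.imwrite("pics/hand.png",np.hstack([a,b]))
E
```

```text
[ 0.46152842 -0.34261457  0.07520794] 0.10289939039369504
204 382
```

View pics/hand.png

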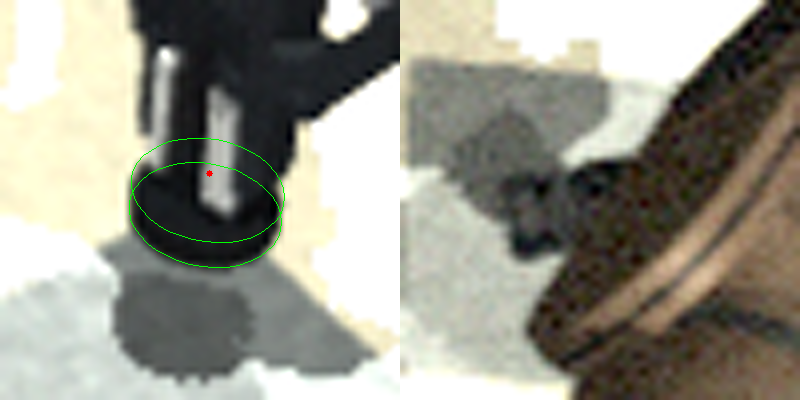

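```bash
cat >> h.py <<'E'
BORE=np.array([26,32,38,44,50])/2000
def model(pic,v,i):
    g=np.stack(np.meshgrid(np.linspace(-1,1,81),np.linspace(-1,1,81)),-1).reshape(-1,2)
    g=g[(g**2).sum(1)<=1]*BORE[i]
    c=np.array([v[0]-np.sin(v[2])*D[i],v[1]+np.cos(v[2])*D[i]])
    f=c+g;o=np.array(pic["extrinsics"])[:3,3]
    F=np.c_[f,np.full(len(f),.008)];t=.008/(o[2]-.008);M=F+(o-F)*t
    F=F[((M[:,:2]-c)**2).sum(1)<=BORE[i]**2]
    K=np.array(pic["K"]);T=np.linalg.inv(np.array(pic["extrinsics"]))
    q=(K@(T[:3,:3]@F.T+T[:3,3:])).T
    return (q[:,:2]/q[:,2:]).mean(0), len(F)/len(f)
def gauge_fit(pic,idx=range(5)):
    h=[a for a in holes(pic) if a[0][0]>.54]
    px=np.array([a[2] for a in h]);assert len(px)==len(idx),[(a[0],a[1]) for a in h]
    r=least_squares(lambda v:np.concatenate([model(pic,v,i)[0]-px[k] for k,i in enumerate(idx)]),[.565,-.057,.076],diff_step=1e-3)
    return r.x,r.fun
E
python3 - <<'E'
from h import *
for n in("top","side"):
    p=dict(ctrl.read_camera(n));p["frame"]=cv2.imread(f"pics/{n}0.png")[:,:,::-1]
    v,r=gauge_fit(p);print(n,np.round(v,4),np.round(r,2))
    for i in range(5):print(i+1,np.round([v[0]-np.sin(v[2])*D[i],v[1]+np.cos(v[2])*D[i]],4),end=" ")
E
```

```text
top [ 0.5659 -0.0552  0.074 ] [-0.07 -0.02 -0.07 -0.07  0.11  0.13 -0.07  0.04  0.1  -0.08]
1 [ 0.5736 -0.1599] 2 [ 0.5709 -0.123 ] 3 [ 0.5677 -0.0801] 4 [ 0.5641 -0.0312] 5 [0.56   0.0236] side [ 0.5653 -0.0552  0.0766] [ 0.1   0.03  0.02  0.06 -0.13  0.04 -0.02 -0.08  0.02 -0.08]
1 [ 0.5734 -0.1599] 2 [ 0.5705 -0.123 ] 3 [ 0.5672 -0.0801] 4 [ 0.5635 -0.0313] 5 [0.5593 0.0235]
```

>>> servo_tool --pt "0 0.4 0.65 0 0" --pt "0 0.9 1.5 0 0" --pt "0 1.5 2.5 0 0" --pt "0 2.0 3.3 -0.2 0" --pt "0 2.4 3.9 -0.4 0" --pt "0 2.7 4.4 -0.6 0" --pt "0 2.8 4.57 -0.7 0" --pt "0 2.8 4.57 -0.7 0" --pt "0 2.8 4.57 -0.7 0" --pt "0 2.8 4.57 -0.7 0"

```text
time: 5.48
eef_pos: [0.5733, -0.1611, 0.0473]
tcp_rot: [1.0, 0.028, -0.0, 0.0]
contact_force: [0.3, 0.3, -0.6]
opening: 0.108
```

```bash
cat > m.py <<'E'
from h import *
# print state, hand-button estimate from side silhouette
s=ctrl.get_state();e=np.array(s["eef_pos"]);print(np.round(e,4),np.round(s["contact_force"],2),round(s["opening"],3))
def overlay(fn,g=2.5):
    o=[]
    for n in("side","top"):
        a,r0,c0,p=crop(n,"",[e[0],e[1],.02],50,8,g)
        T=lambda q:tuple(int(v) for v in ((proj(p,q)[1]-c0+.5)*8,(proj(p,q)[0]-r0+.5)*8))
        C=lambda x,y,z,r,col:cv2.polylines(a,[np.array([T([x+r*np.cos(t),y+r*np.sin(t),z]) for t in np.linspace(0,6.28,40)])],True,col,1)
        for z in(-.0131,-.0051):C(e[0],e[1],e[2]+z,.0182,(0,255,0))
        for i in range(5):C(.5656-np.sin(.075)*D[i],-.0552+np.cos(.075)*D[i],.016,BORE[i],(0,0,255))
        o.append(a)
    cv2.imwrite(fn,np.hstack(o))
E
python3 -c "
from m import *
overlay('pics/r1.png')"
```

```text
[ 0.5733 -0.1611  0.0473] [ 0.29  0.33 -0.63] 0.108
```

View pics/r1.png

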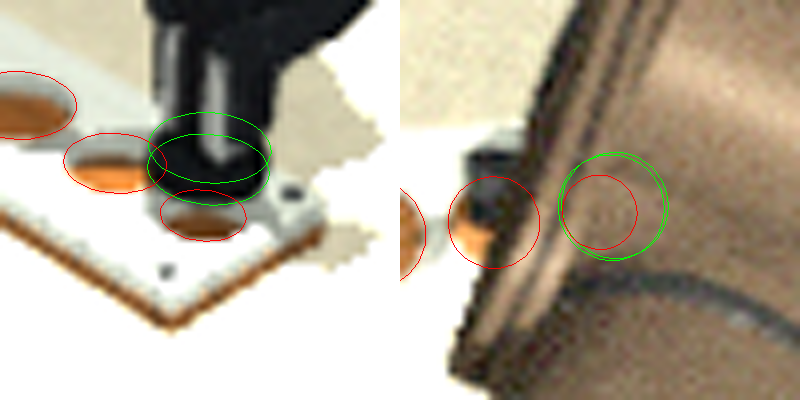

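>>> servo_tool --pt "0 0 0.03 -0.15 0" --pt "0 0 0.03 -0.3 0" --pt "0 0 0.03 -0.36 0" --pt "0 0 0.03 -0.4 0" --pt "0 0 0.03 -0.44 0" --pt "0 0 0.03 -0.46 0" --pt "0 0 0.03 -0.48 0" --pt "0 0 0.03 -0.5 0" --pt "0 0 0.03 -0.5 0" --pt "0 0 0.03 -0.5 0"

```text
time: 6.42
eef_pos: [0.5737, -0.1604, 0.029]
tcp_rot: [1.0, 0.028, -0.0, 0.0]
contact_force: [-4.0, 0.1, 6.5]
opening: 0.102
```

>>> servo_tool --pt "0 0 0 0.2 0" --pt "0 0 0.2 0.3 0" --pt "0 -0.07 0.6 0.3 0" --pt "0 -0.07 0.94 0.3 0" --pt "0 -0.07 0.94 0.25 0" --pt "0 -0.07 0.94 0.15 0" --pt "0 -0.07 0.94 0.08 0" --pt "0 -0.07 0.94 0.02 0" --pt "0 -0.07 0.94 -0.02 0" --pt "0 -0.07 0.94 -0.04 0"

```text
time: 7.25
eef_pos: [0.5706, -0.1227, 0.0289]
tcp_rot: [1.0, 0.028, -0.002, -0.0]
contact_force: [-5.4, 3.8, 15.6]
opening: 0.105
```

>>> servo_tool --pt "0 0 0 0 0" --pt "0 0 0 0 0" --pt "0 0 0 0.2 0" --pt "0 -0.04 0.3 0.3 0" --pt "0 -0.08 0.7 0.3 0" --pt "0 -0.08 1.06 0.3 0" --pt "0 -0.08 1.06 0.25 0" --pt "0 -0.08 1.06 0.2 0" --pt "0 -0.08 1.06 0.15 0" --pt "0 -0.08 1.06 0.12 0"

```text
time: 8.08
eef_pos: [0.5673, -0.0805, 0.0333]
tcp_rot: [1.0, 0.028, -0.002, -0.0]
contact_force: [0.5, -0.1, 0.4]
opening: 0.102
```

```bash
python3 -c "
from m import *
overlay('pics/r3.png',1.6)"
```

```text
[ 0.5673 -0.0805  0.0333] [ 0.45 -0.07  0.43] 0.102
```

View pics/r3.png

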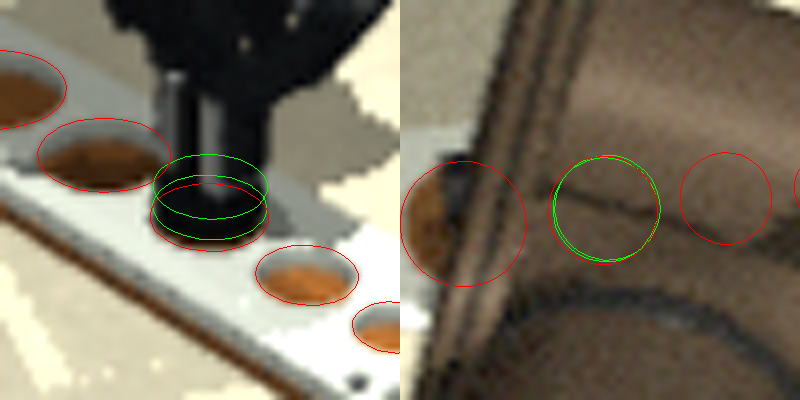

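>>> servo_tool --pt "0 0 0.01 -0.03 0" --pt "0 0 0.01 -0.06 0" --pt "0 0 0.01 -0.08 0" --pt "0 0 0.01 -0.1 0" --pt "0 0 0.01 -0.11 0" --pt "0 0 0.01 -0.12 0" --pt "0 0 0.01 -0.13 0" --pt "0 0 0.01 -0.14 0" --pt "0 0 0.01 -0.15 0" --pt "0 0 0.01 -0.15 0"

```text
time: 9.02
eef_pos: [0.5675, -0.0802, 0.0272]
tcp_rot: [1.0, 0.027, -0.001, -0.001]
contact_force: [0.6, 0.3, 0.1]
opening: 0.105
```

>>> servo_tool --pt "0 0 0 -0.03 0" --pt "0 0 0 -0.06 0" --pt "0 0 0 -0.08 0" --pt "0 0 0 -0.1 0" --pt "0 0 0 -0.12 0" --pt "0 0 0 -0.13 0" --pt "0 0 0 -0.14 0" --pt "0 0 0 -0.15 0" --pt "0 0 0 -0.15 0" --pt "0 0 0 -0.15 0"

```text
time: 9.85
eef_pos: [0.5676, -0.0802, 0.0212]
tcp_rot: [1.0, 0.027, -0.001, -0.001]
contact_force: [1.8, 0.6, 0.9]
opening: 0.104
```

>>> servo_tool --pt "0.3 0 0 0 0" --pt "0.3 0 0 0 0" --pt "0.3 0 0 0 0" --pt "0.3 0 0 0 0" --pt "0.3 0 0 0.2 0" --pt "0.3 0 0 0.5 0" --pt "0.3 0 0 1 0" --pt "0.3 0 0 1.8 0" --pt "0.3 0 0 2.6 0" --pt "0.3 0 0 3 0"

```text
time: 10.68
eef_pos: [0.5699, -0.0808, 0.1471]
tcp_rot: [1.0, 0.028, 0.002, 0.001]
contact_force: [0.8, 0.1, 0.4]
opening: 0.3
```

```bash
python3 -c "
from m import *
o=[]
for n in('side','top'):
    a,r0,c0,p=crop(n,'',[.5675,-.0801,.02],50,8,1.6);o.append(a)
    cv2.imwrite(f'pics/full_{n}.png',p['frame'][:,:,::-1])
cv2.imwrite('pics/end.png',np.hstack(o))"
```

```text
[ 0.5699 -0.0808  0.1471] [0.76 0.08 0.42] 0.3
```

View pics/end.png

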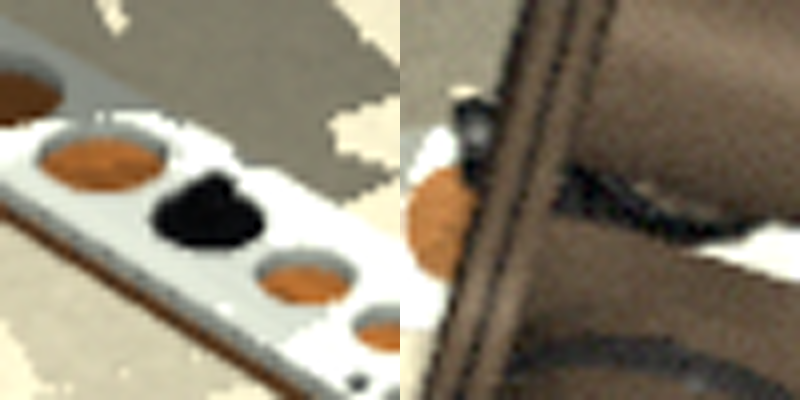

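```bash
python3 -c "
from plant import ctrl
print(ctrl.sign_off())"
```

```text
the job is handed in; nothing more can be done
None
```

The loose button is the middle size (about 36.4 mm), and it lies fully home in the third recess (38 mm bore). I gripped it by its shank and tried it in the recesses from the smallest up:

| Recess | Bore | Result | Measured force |
|---|---|---|---|
| 1 | 26 mm | rested on the rim | 6.5 N |
| 2 | 32 mm | rested on the rim | 15.6 N; heavier than I meant, but under the 25 N limit |
| 3 | 38 mm | slid in freely to the floor | under 2 N |

I then let go and raised the hand about 125 mm.

**Last checks:** the side view shows the button flush with the bar, upright and centred in recess 3. The arm hid it from the top camera. The hand was about 125 mm above it and the force reading was near zero. I kept the arm clear of the tray and the other things, but did not check them again in a picture at the end. The job took about 11 s of robot time, and signing off gives no verdict.

**What disagreed:**
- My first size estimate, from the top camera, came out near 42 mm. The side view and the trials both pointed to the middle size.
- The top camera put the button about 3 mm off in y from where the fingers closed on it. The two cameras agreed on the gauge to within 0.6 mm.

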